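Stand the fallen bottles back up in the lane tray

TASK

Three small brown bottles (one wide, two slim) have tipped over in the long grey tray. Stand each of them upright again on the tray floor, centred on one of the free marked rings, one bottle to a ring, and leave the vial that still stands in the row, and the beaker and the pot beside the tray, where they are.

Things in the scene. Friction and masses are not known exactly. Their poses are not given: they have to be found in the camera images.
- lane_tray: Long shallow open tray of grey plastic that forms a lane, fixed to the worktop: 144 mm (x, depth) x 588 mm (y, length) outside, 136 x 580 mm inside. Top of its floor 4 mm above the worktop, rim all round 14 mm above the worktop. Origin: centre of its underside; +x away from the robot, +y to the robot's left (turned by up to about 8 degrees), z up.
- pc_tower: Fixed black computer case behind the tray, an obstacle: 0.34 m high, 155 mm wide (its y), its front face 154 mm in front (-x) and its back 145 mm behind the origin, which lies on the worktop below its middle; always at the same place, turned about 20 degrees.
- wide_bottle: Brown screw-cap bottle with black cap: body 40 mm in diameter up to 61 mm from the base, cap 36 mm in diameter, 74 mm tall in all, about 80 g. It starts lying on the tray floor, its base roughly over a ring and its cap pointing within about 20 degrees of the tray's -y (to the robot's right), and can roll. Origin: centre of its flat base, so 20 mm (wide) or 15 mm (slim) above the tray floor while it lies; its z axis runs from base to cap.
- slim_bottle_a: Slim brown bottle with a narrow black cap: body 30 mm in diameter up to 58 mm from the base, cap 21 mm in diameter, 78 mm tall in all, about 50 g. It starts lying on the tray floor, its base roughly over a ring and its cap pointing within about 20 degrees of the tray's -y (to the robot's right), and can roll. Origin: centre of its flat base, so 20 mm (wide) or 15 mm (slim) above the tray floor while it lies; its z axis runs from base to cap.
- slim_bottle_b: The same slim bottle as slim_bottle_a; the two are interchangeable. It starts lying on the tray floor, its base roughly over a ring and its cap pointing within about 20 degrees of the tray's -y (to the robot's right), and can roll. Origin: centre of its flat base, so 20 mm (wide) or 15 mm (slim) above the tray floor while it lies; its z axis runs from base to cap.
- vial: Clear vial with white cap, 24 mm diameter, 56 mm tall, standing on one of the rings in the row. To be left alone. Origin: centre of its underside, z up.
- beaker: Empty glass beaker, 45 mm diameter, 58 mm tall, standing loose on the worktop close behind the tray. To be left alone. Origin: centre of its underside, z up.
- pot: White round pot with white lid, 37 mm diameter, 34 mm tall, standing loose on the worktop just past the tray's left (+y) end. To be left alone. Origin: centre of its underside, z up.
- ring_0 (a point): Centre of marked ring 0 on the tray floor, a thin dark circle of 52 mm diameter. The four rings lie on the tray's long centre line, 142 mm apart; ring 0 is at the -y (right) end, 102 mm from the tray's inner end wall, ring 3 at the +y end.
- ring_1 (a point): Centre of marked ring 1 on the tray floor, a thin dark circle of 52 mm diameter. The four rings lie on the tray's long centre line, 142 mm apart; ring 0 is at the -y (right) end, 102 mm from the tray's inner end wall, ring 3 at the +y end.
- ring_2 (a point): Centre of marked ring 2 on the tray floor, a thin dark circle of 52 mm diameter. The four rings lie on the tray's long centre line, 142 mm apart; ring 0 is at the -y (right) end, 102 mm from the tray's inner end wall, ring 3 at the +y end.
- ring_3 (a point): Centre of marked ring 3 on the tray floor, a thin dark circle of 52 mm diameter. The four rings lie on the tray's long centre line, 142 mm apart; ring 0 is at the -y (right) end, 102 mm from the tray's inner end wall, ring 3 at the +y end.

How it is judged (in metres and radians):
At the end, for the whole second after the job is handed in: All three bottles stand upright (within 0.08 rad) and still on the tray floor, each with its base centre within 12 mm of the centre of a ring; the vial, the beaker and the pot stand upright within 15 mm of where they were (angle between each of wide_bottle, slim_bottle_a, slim_bottle_b, vial, beaker, pot's own z axis and vertical below 0.08 rad and z of each of wide_bottle, slim_bottle_a, slim_bottle_b in the frame of lane_tray below 0.009 m and linear speed of each of wide_bottle, slim_bottle_a, slim_bottle_b below 0.03 m/s and (horizontal distance between wide_bottle and ring_0 below 0.012 m or horizontal distance between wide_bottle and ring_1 below 0.012 m or horizontal distance between wide_bottle and ring_2 below 0.012 m or horizontal distance between wide_bottle and ring_3 below 0.012 m) and (horizontal distance between slim_bottle_a and ring_0 below 0.012 m or horizontal distance between slim_bottle_a and ring_1 below 0.012 m or horizontal distance between slim_bottle_a and ring_2 below 0.012 m or horizontal distance between slim_bottle_a and ring_3 below 0.012 m) and (horizontal distance between slim_bottle_b and ring_0 below 0.012 m or horizontal distance between slim_bottle_b and ring_1 below 0.012 m or horizontal distance between slim_bottle_b and ring_2 below 0.012 m or horizontal distance between slim_bottle_b and ring_3 below 0.012 m) and distance of each of vial, beaker, pot from where it was at the start of the episode below 0.015 m); the robot touches nothing.
It fails at once if the vial, the beaker or the pot is knocked over or pushed away (angle between any of vial, beaker, pot's own z axis and vertical above 0.5 rad or distance of any of vial, beaker, pot from where it was at the start of the episode above 0.03 m).
It also fails if it takes over 67 s, if anything falls off the work surface, if the arm or the gripper's body presses on something with over 40 N, if the wrist force passes 120 N, or if a joint passes its speed limit or range.

ROBOT

A 6-joint arm with a two-finger parallel gripper is mounted at the origin on a cart in front of the work surface, level with it; the furniture and walls round the work are solid. World frame = base frame: x ahead of the robot, y to its left, z up, the work surface at z = 0. Lengths are in mm, angles in rad, forces in N, time in s.
With the tool pointing down it reaches from about 350 to 925 mm from the base axis. Payload 6.4 kg.
Tool frame: the origin (TCP) lies on the front face of the gripper's body, between the roots of the fingers; the fingertips stand 73 mm ahead of it and the grasp point (between the pads) lies 54 mm ahead of it; x points along the fingers, z is the direction in which the jaws open and shut, and the axes are right-handed (so a half turn about x gives the same grasp; the last joint's range is limited). The gripper opens to 85 mm and grips with 20 to 120 N. Pads are 22 mm wide; open, the fingers measure 114 mm over their backs; the gripper's body (76 mm by 85 mm) begins 54 mm behind the grasp point. The pads swing forward as they close: fully open they stand 13 mm farther back than shut.
Start: joints at [-1.485, 0.245, 1.558, -0, 1.339, -0.174], TCP at [166.981, -628.197, 303.89] pointing down, gripper open.
Joint ranges: [-3.13, 3.13], [-1.02, 2.26], [0.13, 2.54], [-0.95, 4.09], [0.21, 2.88], [-2.74, 2.74]. Speed limits (rad/s): [2.57, 2.57, 3.14, 3.14, 3.14, 3.14].

INTERFACE

Orientations are given as a unit quaternion [w, x, y, z].
In Python, from cell import arm gives the robot as it stands. The module is installed in compiled form; this text tells all that it offers. Calls block until the motion is done:
- arm.reach(position, orientation): joint-space move of the TCP to a pose.
- arm.move_straight(position, rot=None, velocity=150, stop_force=None): straight line of the TCP; rot=None keeps the orientation; velocity is the mean speed in mm/s. With stop_force (N) it stops when the force on the tool has changed by that much, and returns True; else False.
- arm.set_joints(angles): joint-space move.
- arm.open() and arm.grab(): open the fingers fully, or close them until they stop; the grip force is fixed at half the most.
- arm.wait(seconds).
- arm.inverse_kinematics(position, orientation): joint angles nearest the present ones, or None.
- arm.get_state(): the state.
- arm.capture(name): name is "side" or "top"; returns (picture, depth): 480x640x3 uint8, red, green, blue; 480x640 float32, mm along the optical axis (not along the pixel's ray), 0 where there is no reading.
- arm.camera_params(name): a dict with "fovy" (degrees; the focal length in pixels is half the picture's height over the tangent of half this angle, whatever the lens; pixels are square), "cx", "cy" (the principal point, pixels), "rvec" (rotation vector, rad) and "tvec" (3), from world to camera coordinates, as OpenCV has them. Camera axes: x right, y down, z forward; pixel columns grow to the right and rows downward; lengths in mm; the calibration is good to about 2 mm. A picture is of the moment at which its call begins. camera_params takes no time and is no camera call.
A pose or a line that the arm cannot do raises arm.Unreachable and nothing moves.
- arm.finish_job(): hands the job in, once; it reports no verdict.
Trained networks look in the newest picture that a camera, given by its name, has taken for a name from the list of things; names that differ only in an ending like _2 or _b are one class to them, and where a whole thing is asked for, a point or a joint stands for the part that bears it (a point fixed in the world has none). Each returns a list of dicts, best first, with "p" (0 to 1); they miss things now and then, are a little off and sometimes report something else, mostly with a low value. They report only what shows in the picture. A call takes as long as a camera call.
- arm.recognise(camera, query): "extent" ([left, top, width, height] in pixels, round what is visible of it).
- arm.tip_of(camera, query): "centre" ([row, column] in pixels: a listed point, or the origin of a listed thing).
The state is a dict: "time_s": time; "joints": joint angles; "qd": joint speeds; "joint_efforts": joint torques, N m; "tool_pos": TCP position; "orientation": TCP orientation; "wrist_force": force on the tool from outside, world axes, zero at the start; "moment": the same for the moment, N m; "opening": finger opening in mm.
Only numpy, scipy, OpenCV 4.12 (cv2) and the standard library are available. Lean on these libraries where they do the work, as an engineer would, in place of code of your own. Each camera call takes 0.05 s, during which the arm holds its last target.

## Working session

There is one attempt and no reset: what is moved stays moved. The work goes in short steps, each a Python script; the robot and the scene stay as the last script left them, time stands still between calls to the robot, and variables do not carry over. Pictures are saved under pics/ and viewed, and the job is handed in when it is done.

```bash
mkdir -p pics
cat > h.py <<'E'
import numpy as np, cv2
from cell import arm
def cam(n):
    p=arm.camera_params(n); f=240/np.tan(np.radians(p['fovy'])/2)
    K=np.array([[f,0,p['cx']],[0,f,p['cy']],[0,0,1.]])
    R=cv2.Rodrigues(np.array(p['rvec'],float))[0]; t=np.array(p['tvec'],float).ravel()
    return K,R,t
def ray(n,r,c,z):  # world point on plane z
    K,R,t=cam(n); d=R.T@np.linalg.inv(K)@[c,r,1]; o=-R.T@t
    return o+d*(z-o[2])/d[2]
def proj(n,P):
    K,R,t=cam(n); q=(K@(R@np.atleast_2d(P).T+t[:,None])).T
    return q[:,:2]/q[:,2:]
def cloud(n,dep):
    K,R,t=cam(n); v,u=np.mgrid[:480,:640]
    P=np.stack([u,v,np.ones_like(u)],-1)@np.linalg.inv(K).T*dep[...,None]
    return (P-t)@R
def save(n,pic): cv2.imwrite(f'pics/{n}.png',pic[...,::-1])
E
python3 - <<'E'
from h import *
for n in ['side','top']:
    pic,d=arm.capture(n); save(n+'0',pic); np.savez(n+'0',pic=pic,d=d)
    K,R,t=cam(n); print(n,K[0,0],arm.camera_params(n),'pos',-R.T@t)
    for q in ['ring_0','ring_1','ring_2','ring_3','wide_bottle','slim_bottle_a','vial','beaker','pot','lane_tray']:
        for o in arm.tip_of(n,q)[:4]: 
            z=24 if 'wide' in q else 19 if 'slim' in q else 4 if q[:2]in('ri','vi') else 0
            print(q,round(o['p'],2),np.round(o['centre']),np.round(ray(n,*o['centre'],z)[:2]))
E
```

```text
side 535.6786317241498 {'fovy': 48.26760491901637, 'cx': 320.38180611280364, 'cy': 235.38862985693092, 'rvec': array([ 2.49996227, -0.47457562,  0.13819727]), 'tvec': array([-553.51732148,  205.92061632, 1039.50214436])} pos [ 368.61938455 -594.96489429  969.27083801]
ring_0 0.97 [371. 318.] [ 490. -258.]
ring_0 0.9 [206. 246.] [477. 165.]
ring_0 0.63 [255. 268.] [481.  20.]
ring_0 0.57 [305. 291.] [ 487. -111.]
ring_1 0.97 [371. 318.] [ 490. -258.]
ring_1 0.9 [206. 246.] [477. 165.]
ring_1 0.63 [255. 268.] [481.  20.]
ring_1 0.57 [305. 291.] [ 487. -111.]
ring_2 0.97 [371. 318.] [ 490. -258.]
ring_2 0.9 [206. 246.] [477. 165.]
ring_2 0.63 [255. 268.] [481.  20.]
ring_2 0.57 [305. 291.] [ 487. -111.]
ring_3 0.97 [371. 318.] [ 490. -258.]
ring_3 0.9 [206. 246.] [477. 165.]
ring_3 0.63 [255. 268.] [481.  20.]
ring_3 0.57 [305. 291.] [ 487. -111.]
wide_bottle 0.92 [369. 314.] [ 482. -258.]
slim_bottle_a 0.88 [198. 244.] [477. 178.]
slim_bottle_a 0.65 [249. 266.] [481.  27.]
beaker 0.94 [219. 309.] [598.  80.]
pot 0.53 [173. 220.] [449. 285.]
lane_tray 0.97 [289. 282.] [483. -67.]
top 43
[... 419 characters left out ...]
284. 377.] [ 477. -116.]
ring_1 0.89 [283. 316.] [481.  29.]
ring_1 0.87 [289. 256.] [469. 170.]
ring_1 0.77 [282. 434.] [ 479. -252.]
ring_2 0.96 [284. 377.] [ 477. -116.]
ring_2 0.89 [283. 316.] [481.  29.]
ring_2 0.87 [289. 256.] [469. 170.]
ring_2 0.77 [282. 434.] [ 479. -252.]
ring_3 0.96 [284. 377.] [ 477. -116.]
ring_3 0.89 [283. 316.] [481.  29.]
ring_3 0.87 [289. 256.] [469. 170.]
ring_3 0.77 [282. 434.] [ 479. -252.]
wide_bottle 0.69 [284. 437.] [ 476. -252.]
slim_bottle_a 0.8 [285. 318.] [477.  24.]
slim_bottle_a 0.6 [288. 255.] [470. 171.]
vial 0.53 [286. 378.] [ 471. -120.]
beaker 0.74 [240. 294.] [585.  79.]
pot 0.77 [298. 215.] [450. 268.]
lane_tray 0.6 [282. 355.] [480. -65.]
```

View pics/side0.png

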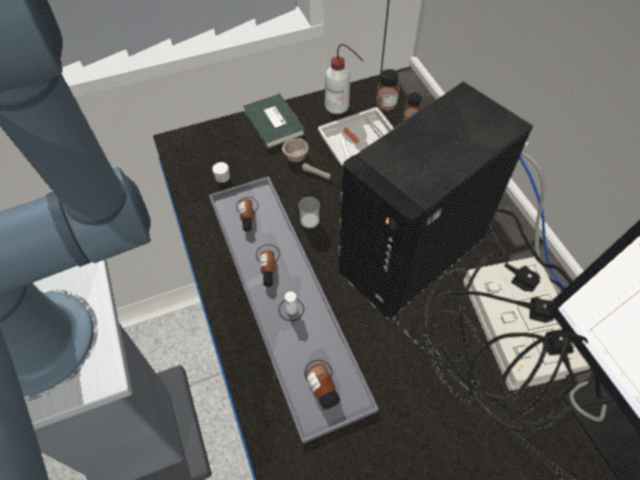

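View pics/top0.png

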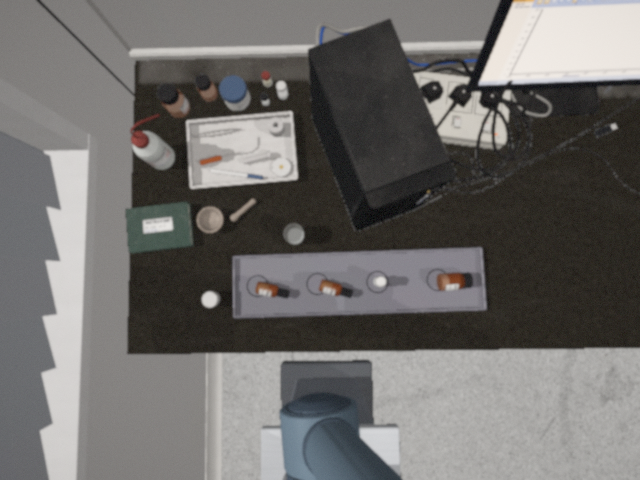

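```bash
cat > meas.py <<'E'
from h import *
def cl(n,pic,d,center=(480,-45),hx=75,hy=300):
    P=cloud(n,d); ok=(d>0)&(abs(P[...,0]-center[0])<hx)&(abs(P[...,1]-center[1])<hy)
    return P,ok
if __name__=='__main__':
  for n in ['side','top']:
    z=np.load(n+'0.npz'); pic,d=z['pic'],z['d']; P,ok=cl(n,pic,d)
    fl=ok&(abs(P[...,2]-4)<15); print(n,'floor z median',np.median(P[fl][:,2]),P[fl][:,2].std())
    # tray outline by colour
    hsv=cv2.cvtColor(pic,cv2.COLOR_RGB2HSV); lab=cv2.cvtColor(pic,cv2.COLOR_RGB2LAB)
    m=(P[...,2]>-12)&(P[...,2]<30)&(pic.min(-1)>65)&(pic.max(-1)<165)&(abs(P[...,0]-480)<110)&(abs(P[...,1]+45)<330)
    m=cv2.morphologyEx(m.astype(np.uint8),cv2.MORPH_OPEN,np.ones((3,3)))
    k,lb,st,_=cv2.connectedComponentsWithStats(m); i=1+st[1:,4].argmax()
    c=max(cv2.findContours((lb==i).astype(np.uint8),cv2.RETR_EXTERNAL,cv2.CHAIN_APPROX_NONE)[0],key=len)[:,0]
    W=np.array([ray(n,v,u,14)[:2] for u,v in c],np.float32); print('tray rect',cv2.minAreaRect(W))
    # bottles
    obj=ok&(P[...,2]>10)&(P[...,2]<70)&~((pic.min(-1)>65))
    obj=ok&(((P[...,2]>12)))&((pic[...,0].astype(int)-pic[...,2]>25)|(pic.max(-1)<60))
    obj=obj&(abs(P[...,0]-480)<45)
    k,lb,st,ce=cv2.connectedComponentsWithStats(obj.astype(np.uint8))
    for i in range(1,k):
        if st[i,4]<40: continue
        Q=P[lb==i]; mu=Q.mean(0); w,V=np.linalg.eigh(np.cov(Q[:,:2].T)); a=V[:,1]*-np.sign(V[1,1]); 
        s=(Q[:,:2]-mu[:2])@a; l=(Q[:,:2]-mu[:2])@[-a[1],a[0]]
        print('obj',st[i],np.round(mu),'axis',a.round(3),'ang from -y',np.degrees(np.arctan2(a[0],-a[1])).round(1),'s',np.percentile(s,[0,2,98,100]).round(),'l',np.percentile(l,[0,2,98,100]).round(),'zmax',np.percentile(Q[:,2],[90,99]).round())
  for n,box in (('top',(230,230,265,100)),('side',(195,160,200,290))):
    pic=np.load(n+'0.npz')['pic']; x,y,w,h=box; s=min(800/w,600/h); cv2.imwrite(f'pics/{n}crop.png',cv2.resize(pic[y:y+h,x:x+w,::-1],None,fx=s,fy=s,interpolation=cv2.INTER_CUBIC)); print(s)
E
python3 meas.py
```

```text
side floor z median 3.1179479174370495 3.5786881288507613
tray rect ((483.3398132324219, -73.2684326171875), (148.61129760742188, 593.1690673828125), 1.0681746006011963)
obj [239 199  14  33 302] [469. 123.  28.] axis [-0.261 -0.965] ang from -y -15.1 s [-43. -39.  35.  38.] l [-16. -13.  10.  11.] zmax [33. 36.]
obj [261 250  14  37 361] [470. -24.  28.] axis [-0.322 -0.947] ang from -y -18.8 s [-41. -38.  36.  37.] l [-15. -13.  10.  12.] zmax [33. 36.]
obj [306 364  33  45 742] [ 484. -299.   38.] axis [-0.004 -1.   ] ang from -y -0.2 s [-42. -39.  32.  33.] l [-21. -18.  16.  17.] zmax [43. 46.]
top floor z median 4.047195397030118 3.581542039115215
tray rect ((481.3321838378906, -70.50732421875), (150.00906372070312, 592.4553833007812), 0.9898002743721008)
obj [437 273  35  17 442] [ 483. -287.   39.] axis [ 0.025 -1.   ] ang from -y 1.5 s [-33. -32.  38.  40.] l [-20. -17.  15.  16.] zmax [44. 47.]
obj [319 280  34  17 274] [469. -16.  30.] axis [-0.326 -0.945] ang from -y -19.0 s [-35. -34.  37.  41.] l [-16. -14.  11.  12.] zmax [34. 37.]
obj [255 282  34  15 283] [468. 130.  30.] axis [-0.271 -0.963] ang from -y -15.7 s [-37. -35.  38.  39.] l [-17. -14.  11.  12.] zmax [35. 37.]
3.018867924528302
2.0689655172413794
```

```bash
cat > plan.py <<'E'
from h import *
from scipy.spatial.transform import Rotation as Rn
U=np.array([0,0,1.])
T0=np.array([482.3,-71.9]); yw=np.radians(1.03)
def ring(i): 
    s=-188+142*i; return T0+s*np.array([-np.sin(yw),np.cos(yw)])
B={'wide':dict(base=(481.7,-255.5),ang=0.6,r=20,ring=0,g=32,gz=28),
   'slimB':dict(base=(480,16.5),ang=-18.9,r=15,ring=2,g=32,gz=27),
   'slimA':dict(base=(476.7,164.5),ang=-15.4,r=15,ring=3,g=32,gz=27)}
def quat(t,z):
    y=np.cross(z,t); q=Rn.from_matrix(np.c_[t,y,z]).as_quat(); return q[[3,0,1,2]]
def pick(b,th,s):
    an=np.radians(b['ang']); a=np.array([np.sin(an),-np.cos(an),0])
    t=-np.sin(th)*a-np.cos(th)*U; d=(b['gz']-4-b['r'])/np.cos(th)
    C=np.r_[b['base'],4+b['r']]+b['g']*a
    return C-(d+54)*t, quat(t,s*np.cross(a,U)), t
def place(b,th,s,phi):
    f=np.array([np.cos(phi),np.sin(phi),0]); t=np.cos(th)*f-np.sin(th)*U
    d=(b['gz']-4-b['r'])/np.cos(th)
    C=np.r_[ring(b['ring']),4+b['g']]
    return C-(d+54)*t, quat(t,s*np.cross(U,-f)), t
E
python3 - <<'E'
from plan import *
for k,b in B.items():
  for s in(1,-1):
   for thd in (30,40,50):
    th=np.radians(thd); p,q,t=pick(b,th,s); r=arm.inverse_kinematics(p,q); r2=arm.inverse_kinematics(p+[0,0,120],q)
    print(k,s,thd,'pick',None if r is None else np.round(r,2), r2 is not None)
    for ph in (-40,-20,0,20,40):
      p,q,t=place(b,th,s,np.radians(ph)); r=arm.inverse_kinematics(p,q); r2=arm.inverse_kinematics(p+[0,0,90],q)
      if r is not None:print('   ',ph,np.round(r,2), r2 is not None)
E
```

```text
wide 1 30 pick [-0.88  0.54  1.7   0.33  1.34  2.11] True
    -40 [-0.7   0.24  2.37  3.14  0.52 -1.57] True
    -20 [-0.91  0.24  2.38  2.27  0.64 -1.11] True
    0 [-1.05  0.29  2.3   1.71  0.86 -0.93] True
    20 [-1.11  0.39  2.15  1.34  1.08 -0.88] True
    40 [-1.1   0.49  1.98  1.07  1.3  -0.89] True
wide 1 40 pick [-0.91  0.62  1.63  0.4   1.49  2.06] True
    -40 [-0.7   0.17  2.34  3.15  0.24 -1.57] False
    -20 [-0.87  0.16  2.35  1.95  0.42 -0.77] True
    0 [-1.    0.22  2.28  1.48  0.7  -0.66] True
    20 [-1.06  0.31  2.15  1.18  0.95 -0.7 ] True
    40 [-1.05  0.41  2.    0.96  1.17 -0.78] True
wide 1 50 pick [-0.94  0.7   1.56  0.46  1.64  2.04] True
    -20 [-0.83  0.13  2.29  1.29  0.32 -0.09] True
    0 [-0.94  0.17  2.23  1.15  0.6  -0.31] True
    20 [-0.99  0.25  2.13  0.98  0.85 -0.48] True
    40 [-1.    0.35  2.    0.82  1.07 -0.63] True
wide -1 30 pick [-0.88  0.54  1.7   0.33  1.34 -1.04] True
    -40 [-0.7   0.24  2.37  3.14  0.52  1.57] True
    -20 [-0.91  0.24  2.38  2.27  0.64  2.03] True
    0 [-1.05  0.29  2.3   1.71  0.86  2.21] True
    20 [-1.11
[... 2126 characters left out ...]
.17  0.36 -0.88] True
    40 [-0.21  0.08  2.43  1.57  0.65 -0.69] True
slimA 1 50 pick [-0.39  0.29  2.21  1.03  1.09  2.3 ] True
    20 [-0.   -0.01  2.42  1.29  0.23  0.01] True
    40 [-0.14  0.03  2.38  1.19  0.54 -0.27] True
slimA -1 30 pick [-0.23  0.18  2.2   0.71  0.88 -0.45] True
    0 [0.19 0.17 2.46 3.46 0.55 1.39] True
    20 [-0.07  0.14  2.51  2.48  0.61  1.92] False
    40 [-0.27  0.18  2.45  1.82  0.83  2.15] True
slimA -1 40 pick [-0.31  0.22  2.21  0.89  0.97 -0.67] True
    0 [0.18 0.08 2.43 3.67 0.27 1.17] False
    20 [-0.04  0.04  2.47  2.17  0.36  2.26] False
    40 [-0.21  0.08  2.43  1.57  0.65  2.45] False
slimA -1 50 pick [-0.39  0.29  2.21  1.03  1.09 -0.84] True
```

```bash
cat >> plan.py <<'E'
def ok(p,q,n):
    r=arm.inverse_kinematics(p,q)
    if r is None: raise SystemExit('no ik '+n)
def do_pick(k,thd,s=1):
    b=B[k]; p,q,t=pick(b,np.radians(thd),s); up=np.array([0,0,110.])
    arm.reach(p+up,q); print('hit down',arm.move_straight(p,velocity=150,stop_force=12))
    st=arm.get_state(); print('at err',np.round(st['tool_pos']-p,1))
    arm.grab(); st=arm.get_state(); print('opening',st['opening'],'F',np.round(st['wrist_force'],1))
    print('lift',arm.move_straight(p+up,velocity=150)); st=arm.get_state(); print(st['time_s'],st['opening'],np.round(st['wrist_force'],1))
E
python3 - <<'E'
from plan import *
do_pick('wide',40)
for n in('side','top'):
    pic,d=arm.capture(n); save(n+'1',pic)
E
```

```text
hit down False
at err [ 0.4 -0.5  0.8]
opening 38.38016121600071 F [-0.2 -0.8  5.5]
lift False
5.35 38.69603533455224 [-0.3 -0.1 -1.1]
```

View pics/side1.png

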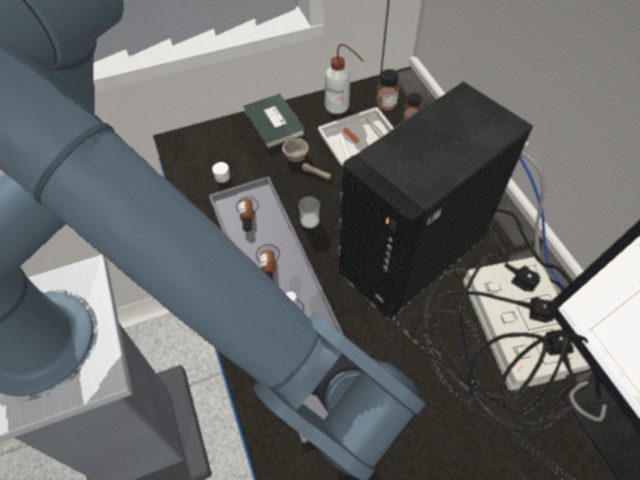

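```bash
cat >> plan.py <<'E'
def do_place(k,thd,phi,s=1,pre=70):
    b=B[k]; p,q,t=place(b,np.radians(thd),s,np.radians(phi)); up=np.array([0,0,1.])
    arm.reach(p+pre*up,q); st=arm.get_state(); print('pre',st['time_s'],st['opening'],np.round(st['wrist_force'],1))
    arm.move_straight(p+12*up,velocity=100)
    print('touch',arm.move_straight(p-8*up,velocity=20,stop_force=3.5))
    st=arm.get_state(); print('err',np.round(st['tool_pos']-p,1),'F',np.round(st['wrist_force'],1))
def release(k,thd,phi,s=1,back=110):
    b=B[k]; p,q,t=place(b,np.radians(thd),s,np.radians(phi))
    arm.open(); c=np.array(arm.get_state()['tool_pos'])
    arm.move_straight(c-back*t,velocity=150); print(arm.get_state()['time_s'])
E
python3 - <<'E'
from plan import *
do_place('wide',40,30)
for n in('side','top'):
    pic,d=arm.capture(n); save(n+'2',pic)
E
```

```text
pre 7.7667 39.1477253080535 [ 0.5 -0.1 -0.1]
touch True
err [ 0.1 -0.1  0.1] F [-1.5 -0.9  4.4]
```

View pics/side2.png

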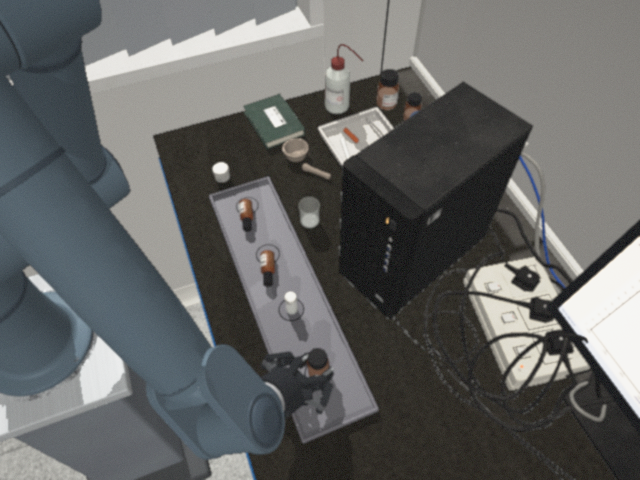

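The wide bottle is upright at (318,365) in the jaws, and it touched the floor at the predicted height. Next I release it and look again.

Run:
```python
from plan import *
release('wide',40,30)
pics=[]
for n in('side','top'):
    pic,d=arm.capture(n); np.savez(n+'3',pic=pic,d=d); pics.append(cv2.resize(pic,(400,300),interpolation=cv2.INTER_AREA))
    for o in arm.tip_of(n,'wide_bottle')[:2]: print(n,o['p'],ray(n,*o['centre'],4))
    for o in arm.tip_of(n,'ring_0')[:4]: print('ring',n,o['p'],ray(n,*o['centre'],4)[:2])
print(ring(0))
save('both3',np.hstack(pics))
```

```text
10.6583
side 0.86 [ 489.41727833 -261.29136807    4.        ]
ring side 0.92 [476.96265367  24.72655296]
ring side 0.8 [ 486.82172531 -260.2679296 ]
ring side 0.78 [ 490.27717345 -120.30708435]
ring side 0.72 [478.29442887 170.34319942]
top 0.58 [ 487.58446543 -259.21545347    4.        ]
top 0.19 [472.04694498  25.64891741   4.        ]
ring top 0.66 [ 481.8547855  -114.92971584]
ring top 0.63 [469.57392542 171.0909954 ]
ring top 0.61 [ 482.68197391 -257.13184856]
[ 485.67947353 -259.86962297]
```

View pics/both3.png

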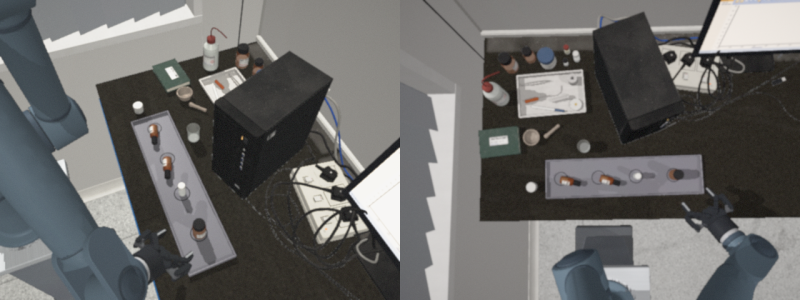

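The wide bottle stands at (199,229) in the left half, within about 3 mm of the ring. Next is the ring 2 bottle.

Run:
```python
from plan import *
c=np.array(arm.get_state()['tool_pos']); print(c); arm.move_straight(c+[0,0,110],velocity=200)
do_pick('slimB',35)
do_place('slimB',35,40)
pics=[]
for n in('side','top'):
    pic,d=arm.capture(n); pics.append(cv2.resize(pic,(400,300),interpolation=cv2.INTER_AREA))
save('both4',np.hstack(pics))
```

```text
[ 373.27930289 -323.64605597  143.87885497]
hit down False
at err [ 0.4 -0.3  0.5]
opening 27.72820014698225 F [-1.2 -1.9  4.7]
lift False
16.5917 28.097669373184928 [-0.9  0.3 -1.1]
pre 19.2917 27.71384079369046 [ 0.4 -0.3  0.2]
touch True
err [ 0.2 -0.   1.1] F [ 0.5 -0.3  2. ]
```

View pics/both4.png

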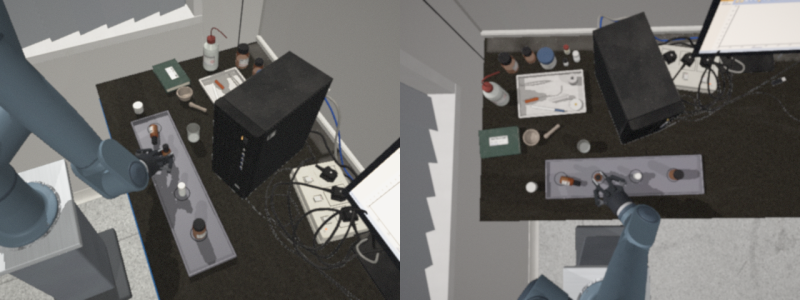

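Run:
```python
from plan import *
release('slimB',35,40,back=90)
c=np.array(arm.get_state()['tool_pos']); print(c); arm.move_straight(c+[0,0,110],velocity=200)
pics=[]
for n in('side','top'):
    pic,d=arm.capture(n); np.savez(n+'5',pic=pic,d=d); pics.append(cv2.resize(pic,(400,300),interpolation=cv2.INTER_AREA))
    for o in arm.tip_of(n,'slim_bottle_a')[:3]: print(n,o['p'],ray(n,*o['centre'],4),ray(n,*o['centre'],19))
print(ring(2))
save('both5',np.hstack(pics))
```

```text
22.0917
[383.78774358 -56.46198765 124.87020665]
side 0.94 [479.06846797 183.16373149   4.        ] [477.35212455 171.07186159  19.        ]
side 0.89 [477.51315632  26.4188137    4.        ] [475.82098194  16.76270968  19.        ]
top 0.71 [475.51308039 174.41619631   4.        ] [475.68340843 172.10396453  19.        ]
top 0.51 [480.5363878   26.70854452   4.        ] [480.63424777  26.52719717  19.        ]
[480.57431139  24.08448832]
```

View pics/both5.png

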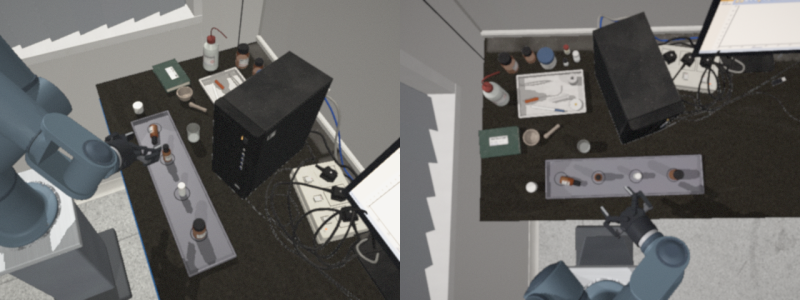

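Run:
```python
from plan import *
z=np.load('top5.npz'); pic,d=z['pic'],z['d']; P=cloud('top',d)
o=(d>0)&(abs(P[...,0]-475)<45)&(abs(P[...,1]-140)<70)&(P[...,2]>12)&((pic[...,0].astype(int)-pic[...,2]>25)|(pic.max(-1)<60))
Q=P[o]; mu=Q.mean(0); w,V=np.linalg.eigh(np.cov(Q[:,:2].T)); a=V[:,1]*-np.sign(V[1,1]); s=(Q[:,:2]-mu[:2])@a
print(len(Q),mu,np.degrees(np.arctan2(a[0],-a[1])),s.min(),s.max(),'prev mu 468 130 ang -15.7')
b=B['slimA']
for thd in(28,30,32):
  for s in(1,-1):
    th=np.radians(thd);p,q,t=pick(b,th,s); f=lambda p,q:arm.inverse_kinematics(p,q) is not None
    print(thd,s,f(p,q),f(p+[0,0,110],q),[(ph,f(pp,qq),f(pp+[0,0,70],qq),f(pp-90*tt,qq)) for ph in(30,40,50) for pp,qq,tt in [place(b,th,s,np.radians(ph))]])
```

```text
273 [468.15948544 131.02703378  30.91947924] -16.04539298156684 -35.76224096809789 39.6078457162397 prev mu 468 130 ang -15.7
28 1 True False [(30, True, False, False), (40, True, True, False), (50, True, True, True)]
28 -1 True True [(30, True, False, False), (40, True, True, False), (50, True, True, True)]
30 1 True False [(30, True, True, False), (40, True, True, False), (50, True, True, True)]
30 -1 True True [(30, True, True, False), (40, True, True, False), (50, True, True, True)]
32 1 True False [(30, True, True, False), (40, True, True, False), (50, True, True, True)]
32 -1 True True [(30, True, True, False), (40, True, True, False), (50, True, True, True)]
```

slimA hasn't moved. With slimB now standing beside it, I'll use a steeper pick tilt of 30°.

Run:
```python
from plan import *
do_pick('slimA',30,-1)
do_place('slimA',30,50,-1)
pics=[]
for n in('side','top'):
    pic,d=arm.capture(n); pics.append(cv2.resize(pic,(400,300),interpolation=cv2.INTER_AREA))
save('both6',np.hstack(pics))
```

```text
hit down False
at err [ 0.6 -0.6  0.7]
opening 27.880697262447057 F [-1.4 -2.6  5.1]
lift False
26.1083 27.87044779555671 [ 0.2  0.9 -0.7]
pre 28.4167 28.080656962310005 [ 0.7 -0.4 -0.6]
touch True
err [0.3 0.1 1.5] F [-0.  -0.3  4.2]
```

View pics/both6.png

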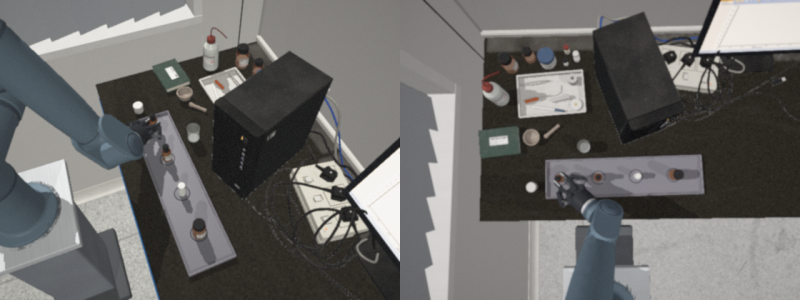

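Run:
```python
from plan import *
release('slimA',30,50,-1,back=90)
c=np.array(arm.get_state()['tool_pos']); arm.move_straight(c+[0,0,80],velocity=200)
pics=[]
for n in('side','top'):
    pic,d=arm.capture(n); np.savez(n+'7',pic=pic,d=d)
    x,y,w,h=(190,150,210,300) if n=='side' else (195,210,300,120)
    pics.append(pic[y:y+h,x:x+w])
    for q in('slim_bottle_a','wide_bottle','ring_0','vial','beaker','pot'):
        for o in arm.tip_of(n,q)[:4]: print(n,q,round(o['p'],2),np.round(ray(n,*o['centre'],0 if q in('beaker','pot') else 4)[:2],1))
    # cap tops
    P=cloud(n,d)
    for i,hz in((0,78),(2,82),(3,82)):
        r=ring(i); m=(d>0)&(np.hypot(P[...,0]-r[0],P[...,1]-r[1])<35)&(abs(P[...,2]-hz)<4); print('cap',i,m.sum(),np.round(P[m].mean(0)-[*r,0],1))
save('f_side',cv2.resize(pics[0],None,fx=2,fy=2)); save('f_top',cv2.resize(pics[1],None,fx=2.6,fy=2.6))
print([ring(i).round(1) for i in range(4)],arm.get_state()['time_s'])
```

```text
31.2083Traceback (most recent call last):
  File "<stdin>", line 3, in <module>
cell.Unreachable: the arm cannot follow that straight line within its joint ranges
```

Already retreated, so I'll just look.

Run:
```python
from plan import *
pics=[]
for n in('side','top'):
    pic,d=arm.capture(n); np.savez(n+'7',pic=pic,d=d)
    x,y,w,h=(190,150,210,300) if n=='side' else (195,210,300,120)
    pics.append(pic[y:y+h,x:x+w])
    for q in('slim_bottle_a','wide_bottle','ring_0','vial','beaker','pot'):
        for o in arm.tip_of(n,q)[:4]: print(n,q,round(o['p'],2),np.round(ray(n,*o['centre'],0 if q in('beaker','pot') else 4)[:2],1))
    P=cloud(n,d)
    for i,hz in((0,78),(2,82),(3,82)):
        r=ring(i); m=(d>0)&(np.hypot(P[...,0]-r[0],P[...,1]-r[1])<35)&(abs(P[...,2]-hz)<4); print('cap',i,m.sum(),np.round(P[m].mean(0)-[*r,0],1))
save('f_side',cv2.resize(pics[0],None,fx=2,fy=2)); save('f_top',cv2.resize(pics[1],None,fx=2.6,fy=2.6))
print([ring(i).round(1) for i in range(4)],arm.get_state()['time_s'])
```

```text
side slim_bottle_a 0.59 [480.5 171.3]
side slim_bottle_a 0.53 [480.   29.3]
side wide_bottle 0.56 [ 483.5 -265.3]
side ring_0 0.86 [ 493.2 -115.2]
side ring_0 0.79 [ 485.4 -259.3]
side ring_0 0.77 [479.1  23.6]
side ring_0 0.57 [473.  164.7]
side vial 0.77 [ 483.  -121.7]
side beaker 0.64 [596.2  80.1]
side beaker 0.42 [ 487.2 -258.2]
side pot 0.78 [455.4 276. ]
cap 0 297 [ 2.4 -2.2 77.1]
cap 2 64 [ 1.8 -1.8 81.1]
cap 3 55 [ 2.1 -2.2 80.7]
top slim_bottle_a 0.68 [479.2 169.9]
top slim_bottle_a 0.66 [471.4  31.8]
top wide_bottle 0.93 [ 492.5 -259.4]
top ring_0 0.97 [467.9 170.9]
top ring_0 0.75 [ 486.7 -258.2]
top ring_0 0.7 [474.9  25.1]
top ring_0 0.62 [ 485.4 -117.2]
top vial 0.6 [ 488.4 -119.4]
top beaker 0.72 [586.4  77.9]
top beaker 0.56 [450.9 266.7]
top pot 0.71 [446.7 268.3]
top pot 0.62 [ 476.6 -116.7]
cap 0 195 [ 1.5  1.8 77.4]
cap 2 66 [ 0.5  2.3 81.8]
cap 3 66 [ 0.6  1.6 81.7]
[array([ 485.7, -259.9]), array([ 483.1, -117.9]), array([480.6,  24.1]), array([478. , 166.1])] 31.9083
```

View pics/f_side.png

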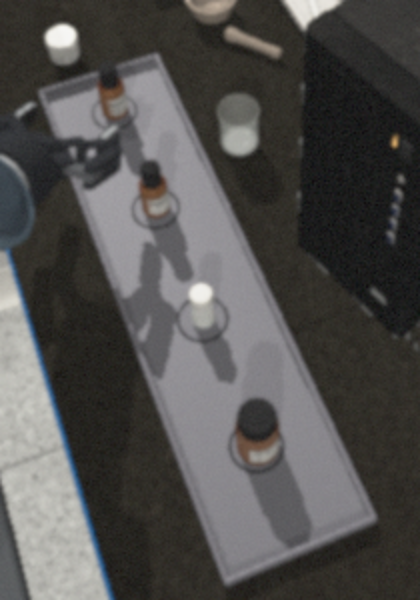

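View pics/f_top.png

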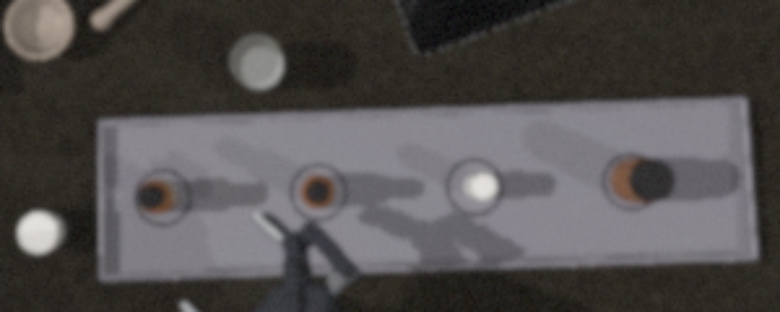

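All three bottles stand inside their rings: in the side crop at (112,100), (153,195) and (257,435). The vial at (202,307), the beaker and the pot haven't moved, and the gripper is clear.

```bash
python3 -c "
from cell import arm
print(arm.finish_job(), arm.get_state()['time_s'])"
```

```text
the job is handed in; nothing more can be done
the job is handed in; nothing more can be done
```

All three bottles now stand upright: the wide one on ring 0 and the slim ones on rings 2 and 3. The vial stays on ring 1. I picked each bottle up with a tilted grip, turned it upright, lowered it until it touched the floor, released it and backed off. I handed the job in at about 32 s of the 67 s allowed.

**Final checks:**
- **Position:** in both cameras' depth data, the caps are within about 3.3 mm of the ring centres I worked out from the tray outline. The cap heights are right for bottles standing on the floor.
- **Other objects:** the vial, beaker and pot look unmoved in the pictures. I only checked this by eye and from the network positions.
- **Disagreements:** the two cameras differ by about 4 mm in y. The network positions scatter up to about 12 mm from the ring centres I used, so I relied on the depth data and the pictures.
- **Failed move:** a last straight lift of the arm was refused as unreachable. The gripper was already clear of everything, so it stayed there.

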